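Weigh the specimen cup from behind the reagent bottles

TASK

The specimen cup to be weighed stands boxed in on the white stand, behind the white-capped bottle and the dropper bottle. First move both of these bottles off the stand and stand them upright in the steel side tray, then lift the cup out and set it upright in the middle of the balance pan, and finally put the white-capped bottle and the dropper bottle each back upright on the stand at the very spot where it stood. Set things down gently rather than dropping them, do not tip the cup, and leave the timer, the blue box and the petri dish undisturbed.

Things in the scene. Friction and masses are not known exactly. Their poses are not given: they have to be found in the camera images.
- stand: fixed white stand: base plate top at 6 mm, spanning x -68 to 44, y -85 to 85 mm; upright panel at the back, 100 mm wide, front face at x 36 mm, top at 84 mm. Origin on the worktop under the centre of the circle printed for the cup; +x to the panel (away from the robot), +y left, z up. Two more printed circles, 44 mm across, at x -20, y +52.5 and -52.5 mm, mark the bottles' places
- balance: fixed white bench balance, 165 x 125 mm, 30 mm high, with a round flat steel pan 94 mm across, top 40 mm above the worktop; small dark display on the robot's side. The pan does not move. Origin on the worktop under the pan's centre, z up, x away from the display. It and the side tray swap sides from start to start
- side_tray: fixed shallow stainless tray, 120 mm (its x) by 190 mm (its y), rim 14 mm high, walls 4 mm, inner floor 4 mm above the worktop. Origin centre of its underside, z up. Room for both bottles side by side along its y
- cup: loose specimen cup, fixed red screw lid, 75 mm tall, about 60 g; lid 59 mm across from 62 mm up, body 54 mm below it narrowing to 44 mm at the foot. Origin centre of underside, z up. Starts on the stand's middle circle, panel close behind, bottles close at front left and right: fingers fit beside it, along the stand's y, only when both are gone
- bottle: loose amber reagent bottle, white screw cap, 78 mm tall, about 70 g; round body 38 mm across up to about 55 mm height, cap 24 mm across. Origin centre of underside, z up. Starts on one of the stand's two front circles (left or right changes); best gripped on the body, the fingers closing square to the line from it to the cup
- dropper: loose amber dropper bottle with long black pipette cap, 102 mm tall, about 70 g; round body 33 mm across up to about 55 mm height, cap 24 mm wide up to 77 mm, then a 13 mm bulb. Origin centre of underside, z up. Starts on the other front circle; gripped like the white-capped bottle
- timer: bystander: small white bench timer, 60 x 66 x 34 mm, loose, in front of the stand; leave it. Origin centre of its underside
- tip_box: bystander: shut teal-blue box, 69 x 85 x 50 mm, loose, at the back right; leave it. Origin centre of its underside
- petri_dish: bystander: clear petri dish, 56 mm across, 12 mm high, loose, at the back left; leave it. Origin centre of its underside

How it is judged:
On the way, in this order (a step that is already met when the one before it is completed fails the run):
1. the white-capped bottle and the dropper bottle both stand released in the side tray, the cup still in its place on the stand (x of bottle in the frame of side_tray between -0.055 and 0.055 m and y of bottle in the frame of side_tray between -0.09 and 0.09 m and z of each of bottle, dropper in the frame of side_tray below 0.012 m and angle between each of bottle, dropper's own z axis and vertical below 0.15 rad and contact force between each of bottle, dropper and the fingers below 0.05 N and x of dropper in the frame of side_tray between -0.055 and 0.055 m and y of dropper in the frame of side_tray between -0.09 and 0.09 m and distance of cup from where it was at the start of the episode below 0.015 m), for 0.2 s.
2. the cup stands released in the middle of the balance pan (horizontal distance between cup and balance below 0.015 m and z of cup in the frame of balance between 0.034 and 0.045 m and angle between cup's own z axis and vertical below 0.1 rad and contact force between cup and the fingers below 0.05 N), for 0.2 s.
At the end, for the whole second after the job is handed in: the cup stands upright and released on the balance pan, within 15 mm of its centre; the white-capped bottle and the dropper bottle each stand upright and released on the stand within 15 mm of where each stood at the start; all three are at rest (all of step 2 and distance of each of bottle, dropper from where it was at the start of the episode below 0.015 m and angle between each of bottle, dropper's own z axis and vertical below 0.1 rad and contact force between each of bottle, dropper and the fingers below 0.05 N and linear speed of each of cup, bottle, dropper below 0.02 m/s and angular speed of each of cup, bottle, dropper below 0.2 rad/s); the robot touches nothing.
It fails at once if the cup or a bottle was dropped (fell freely faster than 0.5 m/s, from more than about 13 mm) ((contact force between cup and anything else below 0.01 N and linear speed of cup above 0.5 m/s) or (contact force between bottle and anything else below 0.01 N and linear speed of bottle above 0.5 m/s) or (contact force between dropper and anything else below 0.01 N and linear speed of dropper above 0.5 m/s)).
It fails at once if the cup was tipped by more than about 35 degrees (angle between cup's own z axis and vertical above 0.6 rad).
It fails at once if the timer, the blue box or the petri dish was pushed more than 25 mm from its place (distance of any of timer, tip_box, petri_dish from where it was at the start of the episode above 0.025 m).
It also fails if it takes over 133 s, if anything falls off the work surface, if the arm or the gripper's body presses on something with over 40 N, if the wrist force passes 120 N, or if a joint passes its speed limit or range.

ROBOT

A 7-joint arm with a two-finger parallel gripper is mounted at the origin on a cart in front of the work surface, level with it; the furniture and walls round the work are solid. World frame = base frame: x ahead of the robot, y to its left, z up, the work surface at z = 0. Lengths are in m, angles in rad, forces in N, time in s.
With the tool pointing down it reaches from about 0.4 to 0.85 m from the base axis. Payload 10.4 kg.
Tool frame: the origin (TCP) lies on the centre line of the jaws, within the pads' length; the fingertips stand 14 mm ahead of it and the grasp point (between the pads) lies 5 mm behind it (manip.tip_reach is the distance from the TCP to the fingertips, in m); z points along the fingers, y is the line along which they close (so a half turn about z gives the same grasp; the last joint's range is limited). The gripper opens to 85 mm and grips with 20 to 120 N. Pads are 22 mm wide; open, the fingers measure 114 mm over their backs; the gripper's body (76 mm by 85 mm) begins 54 mm behind the grasp point. The pads swing forward as they close: fully open they stand 13 mm farther back than shut.
Start: joints at [1.165, 0.332, -0.065, 1.46, 0.022, 1.35, -0.088], TCP at [0.233, -0.58, 0.245] pointing down, gripper open.
Joint ranges: [-2.6, 2.6], [-0.5, 2.12], [-1.47, 1.34], [0.16, 2.42], [-1.27, 4.41], [0.06, 2.06], [-2.6, 2.6]. Speed limits (rad/s): [2.22, 2.22, 2.79, 2.79, 3.14, 3.14, 3.14].

INTERFACE

Orientations are given as a unit quaternion [x, y, z, w].
In Python, from workcell import manip gives the robot as it stands.
- The arm moves only by the shell command python3 -m pendant 'ROWS' [FORCE]. ROWS is JSON, a list of rows, each a list of 7 numbers: the shift along the tool's x, y, z in units of 50 mm (1.0 is 50 mm), then the turn, a rotation vector about the tool's x, y, z in units of 8 degrees (1.0 is 8 degrees), then the opening, from -1 (shut) to 1 (fully open), so that 0 is half open. In form: [[dx, dy, dz, ax, ay, az, jaw], ...]. A call has exactly 10 rows; each row is the pose to reach, as a shift and turn from the pose commanded when the call began, along the tool's axes at that moment; what a row does not reach only later rows make up. A row lasts 1/8 s, in which the tool goes at most 62.5 mm and 10.7 degrees, less where a joint would pass 70% of its speed; a pose out of reach is approached as far as the arm can. A call with a gripper value outside its range is refused whole. The fingers move at their own pace and stop on an object; FORCE is the grip in N (left out, the last holds). Time passes only in rows, so rows that repeat a pose let the fingers close, or fill a call up. It gives the time, the measured TCP pose, the force, the opening and the grip force at its end, in the units of the state.
- manip.get_obs(): the state, without advancing time (a new reading comes with each control period).
- manip.camera(name): name is "scene" or "top"; returns (picture, depth): 400x640x3 uint8, red, green, blue; 400x640 float32, m along the optical axis (not along the pixel's ray), 0 where there is no reading.
- manip.get_calibration(name): a dict with "fx", "fy", "cx", "cy" (pixels), "xyz" and "orientation" of the camera in the world. Camera axes: x right, y up, looking along -z (the intrinsics and any distortion apply to the point x, -y, -z); pixel columns grow to the right and rows downward; lengths in m; the calibration is good to about 2 mm. A picture is of the moment at which its call begins. get_calibration takes no time and is no camera call.
- manip.hand_in(): hands the job in; it is judged then, once.
Trained networks look in the newest picture that a camera, given by its name, has taken for a name from the list of things; names that differ only in an ending like _2 or _b are one class to them, and where a whole thing is asked for, a point or a joint stands for the part that bears it (a point fixed in the world has none). Each returns a list of dicts, best first, with "p" (0 to 1); they miss things now and then, are a little off and sometimes report something else, mostly with a low value. They report only what shows in the picture. A call takes as long as a camera call.
- manip.find_in(thing, camera): "box" ([left, top, right, bottom] in pixels, round what is visible of it).
- manip.trace(thing, camera): "pixels" (400x640 bool, what is visible of it) and "box" ([left, top, right, bottom] in pixels, round what is visible of it).
- manip.tip_of(thing, camera): "pixel" ([column, row] in pixels: a listed point, or the origin of a listed thing).
The state is a dict: "clock": time; "joint_pos": joint angles; "joint_velocities": joint speeds; "tau": joint torques, N m; "position": TCP position; "ee_rot": TCP orientation; "ft_force": force on the tool from outside, world axes, zero at the start; "torque": the same for the moment, N m; "grip_width": opening from 0.0 (shut) to 1.0 (fully open); "grasp_force": force on a finger pad.
Only numpy, scipy, OpenCV 4.12 (cv2) and the standard library are available. Lean on these libraries where they do the work, as an engineer would, in place of code of your own. Each camera call takes 0.05 s, during which the arm holds its last target. There are 200 camera calls.

## Working session

There is one attempt and no reset: what is moved stays moved. The work goes in short steps, Python scripts to look and compute and a shell command to move; the robot and the scene stay as the last step left them, time stands still between calls to the robot, and variables do not carry over. Pictures are saved under pics/ and viewed, at most 14 in all, crops included, and the job is handed in when it is done.

```bash
mkdir -p pics
cat > h.py <<'E'
import numpy as np, cv2
from scipy.spatial.transform import Rotation as R
from workcell import manip
def world(cam, depth, mask):
    c=manip.get_calibration(cam); v,u=np.nonzero(mask&(depth>0)); d=depth[v,u]
    p=np.stack([(u-c['cx'])/c['fx']*d,-(v-c['cy'])/c['fy']*d,-d],1)
    return R.from_quat(c['orientation']).apply(p)+c['xyz']
E
python3 - <<'E'
from h import *
for cam in ['scene','top']:
    im,d=manip.camera(cam); cv2.imwrite(f'pics/{cam}0.png',im[:,:,::-1])
    c=manip.get_calibration(cam);print(cam,{k:np.round(np.array(x,dtype=float),3).tolist() for k,x in c.items() if k in('xyz','fx','orientation')}, [k for k in c])
    for t in ['stand','balance','side_tray','cup','bottle','dropper','timer','tip_box','petri_dish']:
        r=manip.trace(t,cam)
        if not r: print(t,'none');continue
        m=cv2.erode(r[0]['pixels'].astype(np.uint8),np.ones((3,3)))>0
        P=world(cam,d,m)
        print(t,round(r[0]['p'],2),r[0]['box'],'min',P.min(0).round(3),'max',P.max(0).round(3),'med',np.median(P,0).round(3), 'rect',cv2.minAreaRect(P[:,:2].astype(np.float32)))
o=manip.get_obs();print(o['clock'],o['position'],o['ee_rot'],manip.tip_reach)
E
```

```text
scene {'fx': 404.587, 'xyz': [0.126, 0.861, 0.713], 'orientation': [-0.103, 0.449, 0.86, -0.22]} ['fx', 'fy', 'cx', 'cy', 'xyz', 'orientation']
stand 0.55 [289.4, 176.1, 349.1, 230.2] min [ 0.514 -0.065  0.003] max [0.632 0.098 0.083] med [0.569 0.038 0.007] rect ((0.5737625956535339, 0.014100983738899231), (0.16253063082695007, 0.111958347260952), 86.143798828125)
balance 0.6 [353.1, 153.7, 410.1, 187.7] min [ 0.396 -0.325  0.008] max [ 0.555 -0.194  0.044] med [ 0.473 -0.236  0.031] rect ((0.4800282418727875, -0.26020821928977966), (0.16073182225227356, 0.1212686225771904), 5.9657063484191895)
side_tray 0.83 [245.2, 243.1, 314.8, 311.2] min [ 0.434  0.192 -0.001] max [0.595 0.404 0.017] med [0.515 0.305 0.005] rect ((0.5152136087417603, 0.296291321516037), (0.11742155253887177, 0.19219200313091278), 16.671627044677734)
cup 0.55 [309.3, 181.0, 327.1, 210.7] min [ 0.555 -0.008  0.015] max [0.605 0.038 0.084] med [0.568 0.02  0.079] rect ((0.5823315382003784, 0.017020143568515778), (0.045587409287691116, 0.0494917593896389), 28.294723510742188)
bottle 0.63 [325.7, 178.3, 339.7, 202.9]
[... 2741 characters left out ...]
385 0.057 0.025] rect ((0.38433578610420227, 0.05604148656129837), (0.05770689621567726, 0.05427083373069763), 67.786865234375)
tip_box 0.92 [402.7, 132.6, 436.2, 162.3] min [ 0.693 -0.253  0.01 ] max [ 0.758 -0.168  0.057] med [ 0.72  -0.209  0.049] rect ((0.7242105603218079, -0.2105291485786438), (0.0830155685544014, 0.06112050637602806), 84.24787139892578)
petri_dish 0.76 [236.3, 136.9, 254.0, 155.2] min [0.664 0.24  0.005] max [0.713 0.289 0.02 ] med [0.688 0.265 0.013] rect ((0.6886131167411804, 0.26527726650238037), (0.04768633469939232, 0.04738054424524307), 9.349112510681152)
1.0 [ 0.23344076 -0.57977303  0.24535832] [9.81743539e-01 1.90209416e-01 1.01243970e-05 4.94372122e-05] 0.014
```

Run:
```python
from h import *
crop=[]
for cam in ['scene','top']:
    im,d=manip.camera(cam); crop.append(cv2.resize(im[110:330,170:470,::-1],(800,587))[:, :]) 
    for t,lo,hi in [('cup',.076,.09),('bottle',.08,.09),('bottle',.02,.055),('dropper',.088,.12),('dropper',.02,.055),('balance',.036,.05)]:
        m=cv2.erode(manip.trace(t,cam)[0]['pixels'].astype(np.uint8),np.ones((3,3)))>0
        P=world(cam,d,m); P=P[(P[:,2]>lo)&(P[:,2]<hi)]
        if len(P)>5: print(cam,t,lo,len(P),'mid',((P.min(0)+P.max(0))/2).round(4),'mean',P.mean(0).round(4),'ext',np.ptp(P,axis=0).round(3))
cv2.imwrite('pics/crop.png',cv2.resize(np.vstack(crop),(400,587)))
cv2.imwrite('pics/top1.png',crop[1])
```

```text
scene cup 0.076 150 mid [0.5804 0.0128 0.08  ] mean [0.5792 0.013  0.0806] ext [0.052 0.049 0.008]
scene bottle 0.08 22 mid [ 0.5575 -0.0349  0.0834] mean [ 0.558  -0.0352  0.0833] ext [0.017 0.015 0.005]
scene bottle 0.02 105 mid [ 0.5552 -0.0301  0.0371] mean [ 0.5533 -0.0262  0.0373] ext [0.029 0.026 0.034]
scene dropper 0.088 17 mid [0.5651 0.0695 0.0957] mean [0.5652 0.0693 0.0956] ext [0.008 0.007 0.014]
scene dropper 0.02 98 mid [0.5622 0.0733 0.0377] mean [0.5601 0.0762 0.0378] ext [0.023 0.02  0.035]
scene balance 0.036 302 mid [ 0.4844 -0.2584  0.0405] mean [ 0.4999 -0.2568  0.0406] ext [0.126 0.085 0.009]
top cup 0.076 292 mid [0.5825 0.0118 0.0813] mean [0.5832 0.0112 0.0799] ext [0.054 0.05  0.01 ]
top bottle 0.08 51 mid [ 0.5616 -0.0395  0.0853] mean [ 0.5621 -0.0394  0.0838] ext [0.021 0.019 0.009]
top bottle 0.02 20 mid [ 0.5475 -0.0382  0.0398] mean [ 0.5463 -0.0367  0.044 ] ext [0.008 0.026 0.03 ]
top dropper 0.088 23 mid [0.5676 0.0651 0.0987] mean [0.5671 0.0645 0.1022] ext [0.011 0.011 0.021]
top dropper 0.02 16 mid [0.5559 0.0608 0.0426] mean [0.5543 0.0603 0.0438] ext [0.009 0.021 0.022]
top balance 0.036 959 mid [ 0.4862 -0.2636  0.0414] mean [ 0.5025 -0.2634  0.0401] ext [0.129 0.093 0.011]
```

View pics/top1.png

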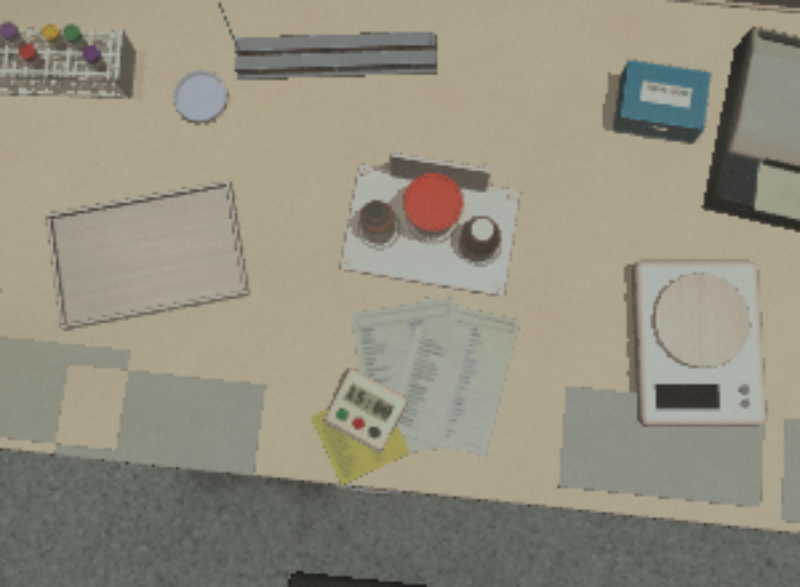

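Top view: tray at left (150,255), stand in the middle with dropper (375,222), cup (433,203), bottle (480,237), balance right with pan (700,318); this agrees with the measurements. Setting out to above the bottle.

```bash
cat >> h.py <<'E'
def go(x,y,z,yaw):
    o=manip.get_obs(); r=R.from_quat(o['ee_rot'])
    t=R.from_euler('z',yaw,degrees=True)*R.from_quat([1,0,0,0])
    d=r.inv().apply(np.array([x,y,z])-o['position'])/.05
    print('row',d.round(2),(np.degrees((r.inv()*t).as_rotvec())/8).round(2))
def st():
    o=manip.get_obs();print(o['clock'],o['position'].round(4),'yaw',np.degrees(np.arctan2(*R.from_quat(o['ee_rot']).as_matrix()[1::-1,0])).round(1),'w',round(o['grip_width'],3),'F',o['grasp_force'],np.round(o['ft_force'],1),'q',np.round(o['joint_pos'],2))
E
python3 - <<'E'
from h import *
go(.559,-.039,.2,65)
im,d=manip.camera('top')
m=cv2.erode(manip.trace('balance','top')[0]['pixels'].astype(np.uint8),np.ones((3,3)))>0
P=world('top',d,m); Q=P[P[:,2]>.037]; 
for k in range(3):
    print(len(Q),cv2.minEnclosingCircle(Q[:,:2].astype(np.float32)),Q.mean(0))
    c=np.median(Q[:,:2],0);Q=Q[np.linalg.norm(Q[:,:2]-c,axis=1)<.05]
E
python3 -m pendant '[[1,-0.76,0.1,0,0,-0.5,0.6],[2,-1.52,0.2,0,0,-1.1,0.6],[3,-2.28,0.3,0,0,-1.6,0.6],[4,-3.04,0.4,0,0,-2.2,0.6],[5,-3.8,0.5,0,0,-2.7,0.6],[6,-4.56,0.6,0,0,-3.2,0.6],[7,-5.3,0.7,0,0,-3.8,0.6],[8,-6.1,0.8,0,0,-4.3,0.6],[9,-6.8,0.9,0,0,-4.9,0.6],[10.09,-7.61,0.9,0,0,-5.4,0.6]]' 40; python3 -c 'from h import *;st()'
```

```text
row [10.08 -7.6   0.91] [ 0.    0.   -5.38]
884 ((0.5038957595825195, -0.2604953944683075), 0.04963652789592743) [ 0.50337274 -0.26347109  0.04033558]
883 ((0.5036477446556091, -0.2633811831474304), 0.04721913859248161) [ 0.50334305 -0.26352242  0.04033652]
883 ((0.5036477446556091, -0.2633811831474304), 0.04721913859248161) [ 0.50334305 -0.26352242  0.04033652]
clock: 3.05
position: [0.5555, -0.0443, 0.2003]
ee_rot: [0.842, 0.539, -0.0, 0.0]
ft_force: [0.9, -0.5, -0.0]
grip_width: 0.803
grasp_force: 0.0
3.05 [ 0.5555 -0.0443  0.2003] yaw 65.2 w 0.803 F 0.0 [ 0.9 -0.5 -0. ] q [ 0.5   0.27 -0.58  1.68  0.15  1.24 -0.55]
```

```bash
python3 -m pendant '[[0,0,0.4,0,0,0,0.6],[0,0,0.9,0,0,0,0.6],[0,0,1.4,0,0,0,0.6],[0,0,1.4,0,0,0,0.6],[0,0,1.4,0,0,0,0.6],[0,0,1.4,0,0,0,0.6],[0,0,1.4,0,0,0,0.6],[0,0,1.4,0,0,0,0.6],[0,0,1.4,0,0,0,0.6],[0,0,1.4,0,0,0,0.6]]'
python3 - <<'E'
from h import *
st(); go(.559,-.039,.05,65)
im,d=manip.camera('scene'); cv2.imwrite('pics/s2.png',cv2.resize(im[110:260,250:400,::-1],(600,600)))
E
```

```text
clock: 4.3
position: [0.5547, -0.0458, 0.1303]
ee_rot: [0.843, 0.538, -0.0, 0.0]
ft_force: [0.1, 0.3, -1.1]
grip_width: 0.801
grasp_force: 0.0
4.3 [ 0.5547 -0.0458  0.1303] yaw 65.1 w 0.801 F 0.0 [ 0.1  0.3 -1.1] q [ 0.48  0.33 -0.57  1.76  0.2   1.11 -0.58]
row [0.16 0.02 1.61] [0.   0.   0.02]
```

View pics/s2.png

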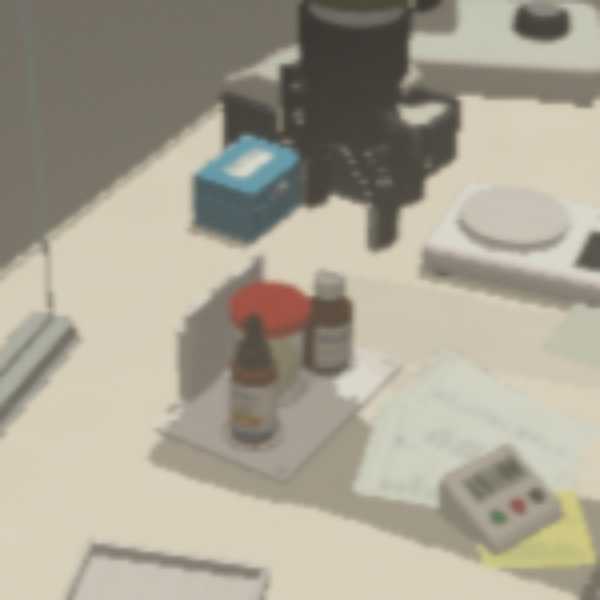

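The view shows the gripper over the bottle (fingers ~(380,240)/(315,190), cap (330,280)), a bit off along tool x, agreeing with the 8 mm pose lag; correcting while descending.

```bash
python3 -m pendant '[[0.16,0.02,0,0,0,0,0.6],[0.16,0.02,0,0,0,0,0.6],[0.16,0.02,0.3,0,0,0,0.6],[0.16,0.02,0.3,0,0,0,0.6],[0.16,0.02,0.3,0,0,0,0.6],[0.16,0.02,0.3,0,0,0,0.6],[0.16,0.02,0.3,0,0,0,0.6],[0.16,0.02,0.3,0,0,0,0.6],[0.16,0.02,0.3,0,0,0,0.6],[0.16,0.02,0.3,0,0,0,0.6]]'
python3 - <<'E'
from h import *
st(); go(.559,-.039,.05,65)
E
```

```text
clock: 5.6
position: [0.5591, -0.039, 0.1154]
ee_rot: [0.843, 0.538, 0.0, 0.0]
ft_force: [0.5, 1.3, -0.1]
grip_width: 0.8
grasp_force: 0.0
5.6 [ 0.5591 -0.039   0.1154] yaw 65.1 w 0.8 F 0.0 [ 0.5  1.3 -0.1] q [ 0.47  0.36 -0.57  1.76  0.21  1.08 -0.61]
row [-0.   -0.    1.31] [0.   0.   0.02]
```

```bash
python3 -m pendant '[[0,0,0.4,0,0,0,0.6],[0,0,0.8,0,0,0,0.6],[0,0,1.1,0,0,0,0.6],[0,0,1.3,0,0,0,0.6],[0,0,1.3,0,0,0,0.6],[0,0,1.3,0,0,0,-0.3],[0,0,1.3,0,0,0,-0.5],[0,0,1.3,0,0,0,-0.5],[0,0,1.3,0,0,0,-0.5],[0,0,1.3,0,0,0,-0.5]]' 40
python3 - <<'E'
from h import *
st();go(.559,-.039,.2,65)
E
```

```text
clock: 6.85
position: [0.5597, -0.039, 0.0513]
ee_rot: [0.843, 0.538, 0.001, 0.001]
ft_force: [-0.7, -0.1, 6.7]
grip_width: 0.429
grasp_force: 39.5
6.85 [ 0.5597 -0.039   0.0513] yaw 65.1 w 0.429 F 39.51167480670847 [-0.7 -0.1  6.7] q [ 0.44  0.44 -0.54  1.81  0.27  0.96 -0.65]
row [-0.   -0.01 -2.97] [ 0.01 -0.    0.02]
```

```bash
python3 -m pendant '[[0,0,-0.5,0,0,0,-0.5],[0,0,-1.5,0,0,0,-0.5],[0,0,-2.6,0,0,0,-0.5],[0.5,-0.3,-3,0,0,0,-0.5],[1.5,-1,-3,0,0,0,-0.5],[2.5,-1.65,-3,0,0,0,-0.5],[3.5,-2.3,-3,0,0,0,-0.5],[4.5,-2.95,-3,0,0,0,-0.5],[5.5,-3.6,-3,0,0,0,-0.5],[6.36,-4.2,-3,0,0,0,-0.5]]' 40
python3 - <<'E'
from h import *
st();go(.504,.338,.06,65)
E
```

```text
clock: 8.1
position: [0.5015, 0.3398, 0.2004]
ee_rot: [0.843, 0.538, 0.0, 0.0]
ft_force: [1.2, -0.8, -0.5]
grip_width: 0.425
grasp_force: 40.0
8.1 [0.5015 0.3398 0.2004] yaw 65.2 w 0.425 F 39.95260963914916 [ 1.2 -0.8 -0.5] q [-0.08  0.42 -0.75  1.54  0.29  1.3  -1.31]
row [-0.01  0.06  2.81] [ 0.   -0.    0.02]
```

```bash
python3 -m pendant '[[0,0.06,0.5,0,0,0,-0.5],[0,0.06,1.3,0,0,0,-0.5],[0,0.06,2,0,0,0,-0.5],[0,0.06,2.5,0,0,0,-0.5],[0,0.06,2.8,0,0,0,-0.5],[0,0.06,2.9,0,0,0,-0.5],[0,0.06,2.95,0,0,0,-0.5],[0,0.06,2.99,0,0,0,-0.5],[0,0.06,3.02,0,0,0,-0.5],[0,0.06,3.03,0,0,0,-0.5]]' 40
python3 - <<'E'
from h import *
st();
E
```

```text
clock: 9.35
position: [0.5053, 0.3368, 0.0494]
ee_rot: [0.843, 0.538, 0.0, 0.0]
ft_force: [-1.2, -0.4, 4.4]
grip_width: 0.426
grasp_force: 40.4
9.35 [0.5053 0.3368 0.0494] yaw 65.1 w 0.426 F 40.419820714741945 [-1.2 -0.4  4.4] q [-0.13  0.57 -0.69  1.68  0.41  1.04 -1.38]
```

```bash
python3 -m pendant '[[0,0,0,0,0,0,-0.05],[0,0,0,0,0,0,0.1],[0,0,0,0,0,0,0.4],[0,0,0,0,0,0,0.5],[0,0,-0.3,0,0,0,0.5],[0,0,-0.8,0,0,0,0.5],[0,0,-1.6,0,0,0,0.5],[0,0,-2.5,0,0,0,0.5],[0,0,-3,0,0,0,0.5],[0,0,-3,0,0,0,0.5]]' 40
python3 - <<'E'
from h import *
st();go(.566,.0655,.2,107)
im,d=manip.camera('scene')
for t,lo in [('bottle',.07),('dropper',.085),('cup',.076)]:
  r=manip.trace(t,'scene')[0];P=world('scene',d,r['pixels']);P=P[P[:,2]>lo];print(t,r['p'],np.median(P,0).round(4),P.max(0).round(3))
cv2.imwrite('pics/s3.png',cv2.resize(im[110:330,200:400,::-1],(545,600)))
E
```

```text
clock: 10.6
position: [0.5057, 0.3375, 0.202]
ee_rot: [0.843, 0.538, 0.002, 0.0]
ft_force: [-0.7, -0.8, -0.5]
grip_width: 0.749
grasp_force: 0.0
10.6 [0.5057 0.3375 0.202 ] yaw 65.1 w 0.749 F 0.0 [-0.7 -0.8 -0.5] q [-0.08  0.42 -0.75  1.54  0.29  1.3  -1.3 ]
row [-4.43  3.38  0.03] [ 0.03 -0.02 -5.23]
bottle 0.86 [0.5045 0.3416 0.081 ] [0.517 0.349 0.086]
dropper 0.5 [0.5658 0.0681 0.0965] [0.574 0.075 0.106]
cup 0.58 [0.5801 0.0145 0.0807] [0.612 0.072 0.106]
```

View pics/s3.png

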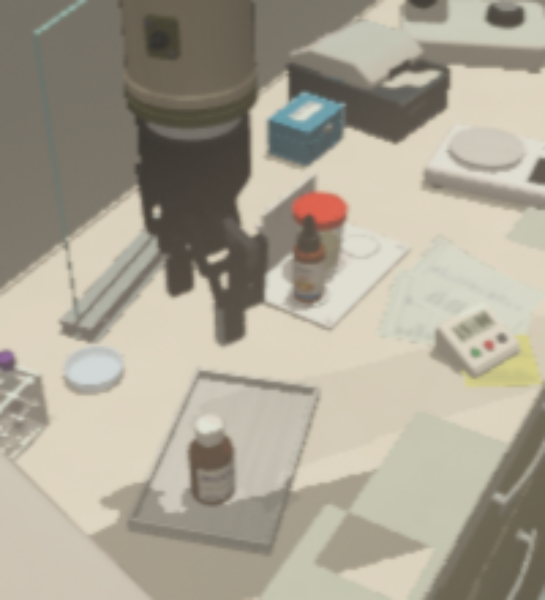

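Bottle stands upright in the tray at about (210,465), gripper clear of it. Next, the dropper.

```bash
python3 -m pendant '[[-0.8,0.6,0,0,0,-1,0.5],[-1.6,1.2,0,0,0,-2,0.5],[-2.4,1.8,0,0,0,-3,0.5],[-3.2,2.4,0,0,0,-4,0.5],[-4,3,0,0,0,-5,0.5],[-4.43,3.38,0,0,0,-5.23,0.5],[-4.43,3.38,0.4,0,0,-5.23,0.5],[-4.43,3.38,0.8,0,0,-5.23,0.5],[-4.43,3.38,1,0,0,-5.23,0.5],[-4.43,3.38,1,0,0,-5.23,0.5]]' 40
python3 - <<'E'
from h import *
st();go(.5655,.0655,.052,107)
E
```

```text
clock: 12.05
position: [0.5644, 0.0655, 0.1478]
ee_rot: [0.594, 0.804, -0.0, -0.001]
ft_force: [-0.3, -0.5, 1.0]
grip_width: 0.75
grasp_force: 0.0
12.05 [0.5644 0.0655 0.1478] yaw 107.1 w 0.75 F 0.0 [-0.3 -0.5  1. ] q [ 0.44  0.39 -0.78  1.7   0.29  1.17 -0.11]
row [-0.01  0.02  1.92] [-0.01 -0.01  0.01]
```

```bash
python3 -m pendant '[[0,0.02,0.5,0,0,0,0.5],[0,0.02,1,0,0,0,0.5],[0,0.02,1.5,0,0,0,0.5],[0,0.02,1.8,0,0,0,0.5],[0,0.02,1.9,0,0,0,0.5],[0,0.02,1.9,0,0,0,-0.3],[0,0.02,1.9,0,0,0,-0.6],[0,0.02,1.9,0,0,0,-0.6],[0,0.02,1.9,0,0,0,-0.6],[0,0.02,1.9,0,0,0,-0.6]]' 40
python3 - <<'E'
from h import *
st();go(.532,.252,.2,107)
E
```

```text
clock: 13.3
position: [0.5668, 0.065, 0.0548]
ee_rot: [0.595, 0.804, 0.0, 0.001]
ft_force: [-0.4, 0.5, 6.9]
grip_width: 0.364
grasp_force: 39.4
13.3 [0.5668 0.065  0.0548] yaw 107.0 w 0.364 F 39.40967650618404 [-0.4  0.5  6.9] q [ 0.4   0.5  -0.73  1.77  0.39  1.01 -0.18]
row [ 3.78  0.43 -2.91] [ 0.01  0.   -0.  ]
```

```bash
python3 -m pendant '[[0,0,-0.5,0,0,0,-0.6],[0,0,-1.5,0,0,0,-0.6],[0,0,-2.5,0,0,0,-0.6],[0.4,0.05,-2.9,0,0,0,-0.6],[1.2,0.15,-2.9,0,0,0,-0.6],[2,0.25,-2.9,0,0,0,-0.6],[2.8,0.33,-2.9,0,0,0,-0.6],[3.5,0.4,-2.9,0,0,0,-0.6],[3.78,0.43,-2.9,0,0,0,-0.6],[3.78,0.43,-2.9,0,0,0,-0.6]]' 40
python3 - <<'E'
from h import *
st();go(.532,.252,.0525,107)
E
```

```text
clock: 14.55
position: [0.5309, 0.2526, 0.1983]
ee_rot: [0.594, 0.804, -0.0, -0.0]
ft_force: [0.8, -0.5, -1.0]
grip_width: 0.362
grasp_force: 39.8
14.55 [0.5309 0.2526 0.1983] yaw 107.1 w 0.362 F 39.79597835568711 [ 0.8 -0.5 -1. ] q [ 0.15  0.41 -0.85  1.59  0.31  1.29 -0.45]
row [-0.02  0.02  2.92] [-0.01  0.    0.01]
```

```bash
python3 -m pendant '[[0,0,0.5,0,0,0,-0.6],[0,0,1.3,0,0,0,-0.6],[0,0,2,0,0,0,-0.6],[0,0,2.5,0,0,0,-0.6],[0,0,2.7,0,0,0,-0.6],[0,0,2.8,0,0,0,-0.6],[0,0,2.85,0,0,0,-0.6],[0,0,2.89,0,0,0,-0.6],[0,0,2.91,0,0,0,-0.6],[0,0,2.92,0,0,0,-0.6]]' 40; python3 -c 'from h import *;st()'
python3 -m pendant '[[0,0,0,0,0,0,-0.15],[0,0,0,0,0,0,0],[0,0,0,0,0,0,0.3],[0,0,0,0,0,0,0.4],[0,0,-0.3,0,0,0,0.4],[0,0,-0.8,0,0,0,0.4],[0,0,-1.6,0,0,0,0.4],[0,0,-2.5,0,0,0,0.4],[0,0,-3,0,0,0,0.4],[0,0,-3,0,0,0,0.4]]' 40
python3 - <<'E'
from h import *
st();go(.5825,.012,.2,-4)
im,d=manip.camera('scene')
for t,lo in [('bottle',.07),('dropper',.085),('cup',.076)]:
  r=manip.trace(t,'scene')[0];P=world('scene',d,r['pixels']);P=P[P[:,2]>lo];print(t,r['p'],np.median(P,0).round(4),P.max(0).round(3))
im,d=manip.camera('top')
for t,lo in [('bottle',.07),('dropper',.085),('cup',.076)]:
  r=manip.trace(t,'top')
  if r: r=r[0];P=world('top',d,r['pixels']);P=P[(P[:,2]>lo)&(P[:,2]<.115)];print(t,r['p'],np.median(P,0).round(4),P.max(0).round(3),P.min(0).round(3))
E
```

```text
clock: 15.8
position: [0.5316, 0.2519, 0.053]
ee_rot: [0.595, 0.804, 0.0, 0.0]
ft_force: [0.1, -0.2, -1.2]
grip_width: 0.364
grasp_force: 39.8
15.8 [0.5316 0.2519 0.053 ] yaw 107.0 w 0.364 F 39.80336381297093 [ 0.1 -0.2 -1.2] q [ 0.09  0.56 -0.78  1.72  0.45  1.04 -0.54]
clock: 17.05
position: [0.5323, 0.2527, 0.2059]
ee_rot: [0.595, 0.804, 0.002, 0.001]
ft_force: [-0.1, -0.5, 0.3]
grip_width: 0.698
grasp_force: 0.0
17.05 [0.5323 0.2527 0.2059] yaw 107.0 w 0.698 F 0.0 [-0.1 -0.5  0.3] q [ 0.16  0.4  -0.86  1.58  0.31  1.3  -0.45]
row [-4.9  -0.45  0.11] [ 0.02 -0.03 13.87]Traceback (most recent call last):
  File "<stdin>", line 5, in <module>
IndexError: list index out of range
```

```bash
python3 -m pendant '[[-0.5,-0.05,0,0,0,-1,1],[-1,-0.1,0,0,0,-2,1],[-1.6,-0.15,0,0,0,-3,1],[-2.2,-0.2,0,0,0,-4,1],[-2.8,-0.25,0,0,0,-5,1],[-3.4,-0.3,0,0,0,-6,1],[-4,-0.35,0,0,0,-7,1],[-4.5,-0.4,0,0,0,-8,1],[-4.9,-0.45,0,0,0,-8.63,1],[-4.9,-0.45,0.5,0,0,-8.63,1]]' 40
python3 - <<'E'
from h import *
st();go(.5825,.012,.065,176)
im,d=manip.camera('scene')
for t,lo in [('bottle',.07),('dropper',.085),('cup',.076)]:
  r=manip.trace(t,'scene')
  if r: r=r[0];P=world('scene',d,r['pixels']);P=P[(P[:,2]>lo)&(P[:,2]<.115)];print(t,r['p'],r['box'],np.median(P,0).round(4),P.max(0).round(3))
cv2.imwrite('pics/s4.png',cv2.resize(im[110:330,200:400,::-1],(545,600)))
E
```

```text
clock: 18.4
position: [0.5822, 0.0088, 0.1776]
ee_rot: [0.036, 0.999, -0.0, 0.0]
ft_force: [-0.6, 0.4, 0.5]
grip_width: 1.001
grasp_force: 0.0
18.4 [0.5822 0.0088 0.1776] yaw 175.9 w 1.001 F 0.0 [-0.6  0.4  0.5] q [ 0.69  0.46 -0.99  1.63  0.4   1.27  1.12]
row [0.   0.06 2.25] [-0.    0.01 -0.01]
bottle 0.84 [268.2, 264.2, 289.2, 294.6] [0.5049 0.3395 0.0811] [0.518 0.349 0.085]
dropper 0.91 [282.1, 233.2, 295.9, 266.6] [0.5303 0.2556 0.0948] [0.535 0.259 0.105]
cup 0.8 [309.4, 180.8, 329.6, 212.8] [0.5824 0.0138 0.0806] [0.61  0.043 0.085]
```

View pics/s4.png

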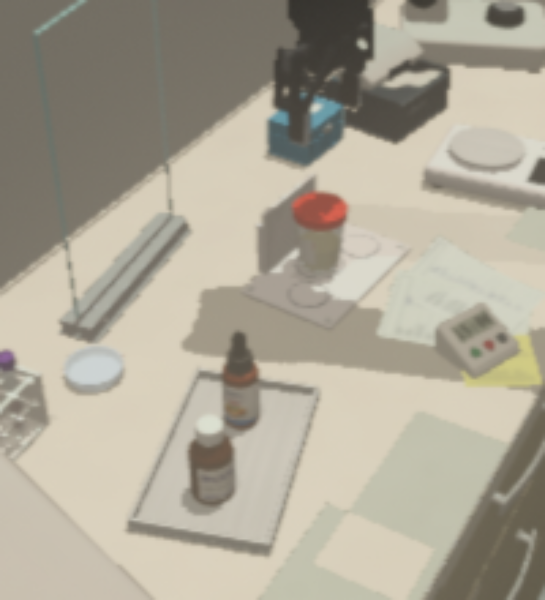

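Both bottles stand upright in the tray ((210,460) and (240,390)), cup undisturbed at (320,235). Lowering onto the cup lid.

```bash
python3 -m pendant '[[0,0.06,0.3,0,0,0,1],[0,0.06,0.8,0,0,0,1],[0,0.06,1.3,0,0,0,1],[0,0.06,1.8,0,0,0,1],[0,0.06,2.1,0,0,0,1],[0,0.06,2.3,0,0,0,1],[0,0.06,2.3,0,0,0,1],[0,0.06,2.3,0,0,0,0.6],[0,0.06,2.3,0,0,0,0.3],[0,0.06,2.3,0,0,0,0.1]]' 30; python3 -m pendant '[[0,0,0,0,0,0,0.1],[0,0,0,0,0,0,0.1],[0,0,0,0,0,0,0.1],[0,0,-0.1,0,0,0,0.1],[0,0,-0.3,0,0,0,0.1],[0,0,-0.5,0,0,0,0.1],[0,0,-0.5,0,0,0,0.1],[0,0,-0.5,0,0,0,0.1],[0,0,-0.5,0,0,0,0.1],[0,0,-0.5,0,0,0,0.1]]' 30
python3 - <<'E'
from h import *
st();go(.503,-.262,.2,176)
im,d=manip.camera('scene')
r=manip.trace('cup','scene');P=world('scene',d,r[0]['pixels']);print(r[0]['box'],np.median(P,0),P[:,2].min(),P[:,2].max())
cv2.imwrite('pics/s5.png',cv2.resize(im[110:260,250:400,::-1],(600,600)))
E
```

```text
clock: 19.85
position: [0.5823, 0.0139, 0.0638]
ee_rot: [0.035, 0.999, -0.0, 0.001]
ft_force: [-1.0, -0.7, 7.2]
grip_width: 0.656
grasp_force: 31.2
clock: 21.1
position: [0.5815, 0.014, 0.0876]
ee_rot: [0.035, 0.999, -0.0, -0.0]
ft_force: [0.4, 1.0, -0.1]
grip_width: 0.658
grasp_force: 32.0
21.1 [0.5815 0.014  0.0876] yaw 176.0 w 0.658 F 31.96083271934185 [ 0.4  1.  -0.1] q [ 0.63  0.56 -0.94  1.71  0.49  1.12  1.05]
row [ 1.18 -5.62 -2.25] [-0. -0.  0.]
[309.4, 174.5, 327.5, 204.3] [0.56813864 0.02734149 0.07626697] 0.0318679624608148 0.10904828974265579
```

View pics/s5.png

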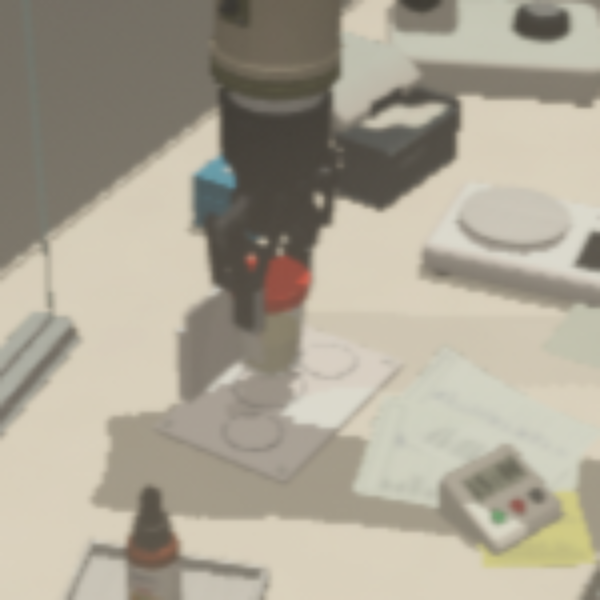

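Cup is lifted upright, held by the lid at (285,285), foot clear of the plate. Carrying it to the balance.

```bash
python3 -m pendant '[[0,0,-0.6,0,0,0,0.1],[0,-0.3,-1.3,0,0,0,0.1],[0.15,-1,-1.7,0,0,0,0.1],[0.3,-1.7,-1.7,0,0,0,0.1],[0.5,-2.5,-1.7,0,0,0,0.1],[0.7,-3.3,-1.7,0,0,0,0.1],[0.9,-4.1,-1.7,0,0,0,0.1],[1.05,-4.9,-1.7,0,0,0,0.1],[1.18,-5.4,-1.7,0,0,0,0.1],[1.18,-5.62,-1.7,0,0,0,0.1]]' 30
python3 - <<'E'
from h import *
st();go(.503,-.262,.0975,176)
im,d=manip.camera('scene')
m=cv2.erode(manip.trace('balance','scene')[0]['pixels'].astype(np.uint8),np.ones((3,3)))>0
cv2.imwrite('pics/s6.png',cv2.resize(im[90:240,300:450,::-1],(600,600)))
E
```

```text
clock: 22.45
position: [0.5026, -0.2639, 0.1727]
ee_rot: [0.036, 0.999, -0.0, -0.0]
ft_force: [0.2, 0.8, -0.3]
grip_width: 0.657
grasp_force: 32.3
22.45 [ 0.5026 -0.2639  0.1727] yaw 175.9 w 0.657 F 32.25924676749855 [ 0.2  0.8 -0.3] q [ 1.17  0.41 -0.95  1.67  0.35  1.24  1.65]
row [-0.01  0.04  1.5 ] [-0.   -0.   -0.02]
```

View pics/s6.png

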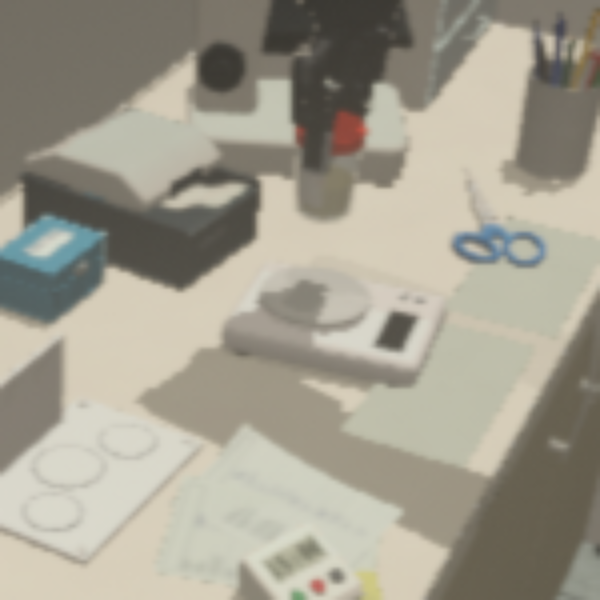

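Cup held upright at (335,165) above the pan (315,295). Lowering and releasing.

```bash
python3 -m pendant '[[0,0.03,0.3,0,0,0,0.1],[0,0.03,0.7,0,0,0,0.1],[0,0.03,1.1,0,0,0,0.1],[0,0.03,1.3,0,0,0,0.1],[0,0.03,1.4,0,0,0,0.1],[0,0.03,1.45,0,0,0,0.1],[0,0.03,1.48,0,0,0,0.1],[0,0.03,1.5,0,0,0,0.1],[0,0.03,1.51,0,0,0,0.1],[0,0.03,1.51,0,0,0,0.1]]' 30; python3 -c 'from h import *;st()'
```

```text
clock: 23.8
position: [0.5038, -0.261, 0.0979]
ee_rot: [0.035, 0.999, -0.0, 0.0]
ft_force: [-0.8, 0.9, 3.4]
grip_width: 0.659
grasp_force: 32.5
23.8 [ 0.5038 -0.261   0.0979] yaw 176.0 w 0.659 F 32.50344901025528 [-0.8  0.9  3.4] q [ 1.12  0.49 -0.9   1.75  0.43  1.11  1.59]
```

```bash
python3 -m pendant '[[0,0,0,0,0,0,0.4],[0,0,0,0,0,0,0.6],[0,0,0,0,0,0,1],[0,0,0,0,0,0,1],[0,0,-0.1,0,0,0,1],[0,0,-0.5,0,0,0,1],[0,0,-1,0,0,0,1],[0,0,-1.5,0,0,0,1],[0,0,-2.1,0,0,0,1],[0,0,-2.1,0,0,0,1]]' 30
python3 - <<'E'
from h import *
st();go(.504,.337,.21,65)
E
```

```text
clock: 25.05
position: [0.5049, -0.2609, 0.206]
ee_rot: [0.035, 0.999, -0.001, 0.002]
ft_force: [-0.5, 0.2, -1.0]
grip_width: 0.999
grasp_force: 0.0
25.05 [ 0.5049 -0.2609  0.206 ] yaw 176.0 w 0.999 F 0.0 [-0.5  0.2 -1. ] q [ 1.18  0.38 -0.96  1.63  0.32  1.29  1.66]
row [ 0.85 11.93 -0.11] [ 0.02  0.04 13.88]
```

Run:
```python
from h import *
go(.5316,.2519,.2,107)
im,d=manip.camera('top')
r=manip.trace('cup','top')[0];P=world('top',d,r['pixels']);P=P[(P[:,2]>.108)&(P[:,2]<.122)];print(r['p'],P.min(0),P.max(0),(P.min(0)+P.max(0))/2)
cv2.imwrite('pics/t7.png',cv2.resize(im[110:330,170:470,::-1],(800,587)))
```

```text
row [ 0.18 10.27  0.09] [0.   0.04 8.63]
0.84 [ 0.47886074 -0.29003855  0.10808879] [ 0.51891505 -0.23463531  0.11938931] [ 0.4988879  -0.26233693  0.11373905]
```

View pics/t7.png

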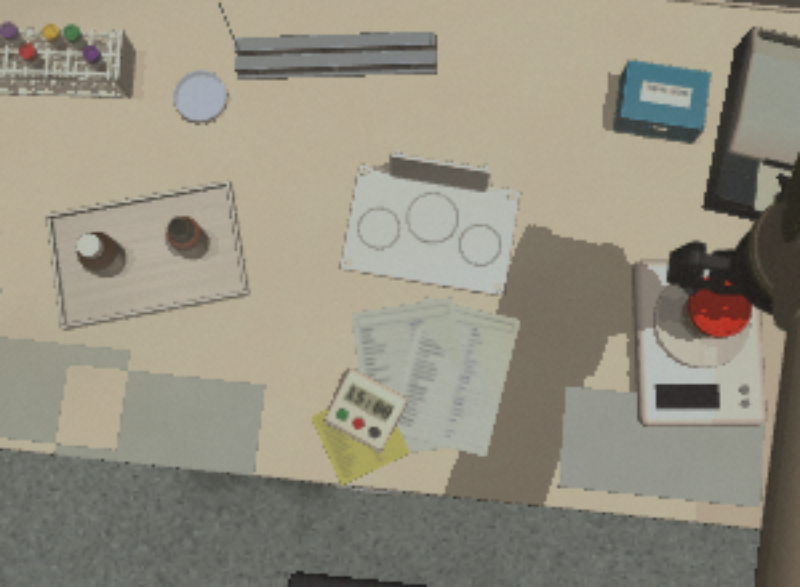

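The cup stands on the pan (lid at (720,312) shifted by its height); both bottles wait in the tray. Back to the dropper.

```bash
python3 -m pendant '[[0,1,0,0,0,0.9,0.4],[0,2,0,0,0,1.8,0.4],[0,3.1,0,0,0,2.7,0.4],[0.1,4.2,0,0,0,3.6,0.4],[0.1,5.3,0,0,0,4.5,0.4],[0.1,6.4,0,0,0,5.4,0.4],[0.1,7.5,0,0,0,6.3,0.4],[0.15,8.6,0,0,0,7.2,0.4],[0.18,9.6,0,0,0,8.1,0.4],[0.18,10.27,0.09,0,0,8.63,0.4]]' 40; python3 -m pendant '[[0,0,0.2,0,0,0,0.4],[0,0,0.5,0,0,0,0.4],[0,0,0.8,0,0,0,0.4],[0,0,1,0,0,0,0.4],[0,0,1,0,0,0,0.4],[0,0,1,0,0,0,0.4],[0,0,1,0,0,0,0.4],[0,0,1,0,0,0,0.4],[0,0,1,0,0,0,0.4],[0,0,1,0,0,0,0.4]]';python3 - <<'E'
from h import *
st();go(.5316,.2519,.053,107)
E
```

```text
clock: 26.4
position: [0.5292, 0.2548, 0.1974]
ee_rot: [0.595, 0.803, -0.0, -0.0]
ft_force: [0.8, -1.1, -0.3]
grip_width: 0.701
grasp_force: 0.0
clock: 27.65
position: [0.5301, 0.2522, 0.1479]
ee_rot: [0.595, 0.804, 0.0, 0.0]
ft_force: [0.9, -1.0, -0.5]
grip_width: 0.701
grasp_force: 0.0
27.65 [0.5301 0.2522 0.1479] yaw 107.0 w 0.701 F 0.0 [ 0.9 -1.  -0.5] q [ 0.19  0.48 -0.91  1.65  0.4   1.21 -0.51]
row [-0.01  0.03  1.9 ] [ 0.  0. -0.]
```

```bash
python3 -m pendant '[[0,0.03,0.5,0,0,0,0.4],[0,0.03,1,0,0,0,0.4],[0,0.03,1.5,0,0,0,0.4],[0,0.03,1.8,0,0,0,0.4],[0,0.03,1.9,0,0,0,0.4],[0,0.03,1.9,0,0,0,-0.3],[0,0.03,1.9,0,0,0,-0.6],[0,0.03,1.9,0,0,0,-0.6],[0,0.03,1.9,0,0,0,-0.6],[0,0.03,1.9,0,0,0,-0.6]]' 40
python3 - <<'E'
from h import *
st();go(.5665,.065,.2,107)
E
```

```text
clock: 28.9
position: [0.5321, 0.2529, 0.0537]
ee_rot: [0.595, 0.804, 0.001, 0.0]
ft_force: [-0.3, -0.2, 7.1]
grip_width: 0.361
grasp_force: 39.8
28.9 [0.5321 0.2529 0.0537] yaw 107.0 w 0.361 F 39.79463758645579 [-0.3 -0.2  7.1] q [ 0.14  0.59 -0.84  1.72  0.49  1.06 -0.57]
row [-3.8  -0.43 -2.93] [ 0.01 -0.   -0.  ]
```

```bash
python3 -m pendant '[[0,0,-0.5,0,0,0,-0.6],[0,0,-1.5,0,0,0,-0.6],[0,0,-2.5,0,0,0,-0.6],[-0.4,-0.05,-2.9,0,0,0,-0.6],[-1.2,-0.15,-2.9,0,0,0,-0.6],[-2,-0.25,-2.9,0,0,0,-0.6],[-2.8,-0.33,-2.9,0,0,0,-0.6],[-3.5,-0.4,-2.9,0,0,0,-0.6],[-3.8,-0.43,-2.9,0,0,0,-0.6],[-3.8,-0.43,-2.9,0,0,0,-0.6]]' 40
python3 - <<'E'
from h import *
st();go(.5665,.065,.0552,107)
E
```

```text
clock: 30.15
position: [0.5665, 0.0642, 0.1977]
ee_rot: [0.596, 0.803, -0.0, -0.0]
ft_force: [-1.1, 0.5, -0.5]
grip_width: 0.359
grasp_force: 39.9
30.15 [0.5665 0.0642 0.1977] yaw 106.9 w 0.359 F 39.94792962621432 [-1.1  0.5 -0.5] q [ 0.54  0.37 -0.89  1.64  0.3   1.28 -0.12]
row [0.01 0.01 2.85] [-0.   -0.   -0.01]
```

```bash
python3 -m pendant '[[0,0,0.5,0,0,0,-0.6],[0,0,1.3,0,0,0,-0.6],[0,0,2,0,0,0,-0.6],[0,0,2.5,0,0,0,-0.6],[0,0,2.65,0,0,0,-0.6],[0,0,2.75,0,0,0,-0.6],[0,0,2.8,0,0,0,-0.6],[0,0,2.83,0,0,0,-0.6],[0,0,2.85,0,0,0,-0.6],[0,0,2.86,0,0,0,-0.6]]' 40; python3 -c 'from h import *;st()'
python3 -m pendant '[[0,0,0,0,0,0,-0.15],[0,0,0,0,0,0,0],[0,0,0,0,0,0,0.3],[0,0,0,0,0,0,0.4],[0,0,-0.3,0,0,0,0.4],[0,0,-0.8,0,0,0,0.4],[0,0,-1.6,0,0,0,0.4],[0,0,-2.5,0,0,0,0.4],[0,0,-2.9,0,0,0,0.4],[0,0,-2.9,0,0,0,0.4]]' 40
python3 - <<'E'
from h import *
st();go(.5053,.3368,.15,65)
E
```

```text
clock: 31.4
position: [0.5669, 0.0646, 0.0557]
ee_rot: [0.595, 0.804, 0.0, 0.0]
ft_force: [-1.5, -1.7, 8.6]
grip_width: 0.362
grasp_force: 40.5
31.4 [0.5669 0.0646 0.0557] yaw 107.0 w 0.362 F 40.53635059855878 [-1.5 -1.7  8.6] q [ 0.46  0.53 -0.81  1.77  0.45  1.03 -0.22]
clock: 32.65
position: [0.5671, 0.0647, 0.2014]
ee_rot: [0.595, 0.804, 0.001, 0.001]
ft_force: [-0.1, 0.5, -0.2]
grip_width: 0.698
grasp_force: 0.0
32.65 [0.5671 0.0647 0.2014] yaw 107.0 w 0.698 F 0.0 [-0.1  0.5 -0.2] q [ 0.54  0.37 -0.9   1.63  0.3   1.28 -0.12]
row [5.57 0.4  1.02] [0.02 0.   5.25]
```

```bash
python3 -m pendant '[[0.8,0.05,0,0,0,0.8,0.6],[1.7,0.1,0,0,0,1.6,0.6],[2.6,0.2,0,0,0,2.4,0.6],[3.5,0.25,0,0,0,3.2,0.6],[4.4,0.3,0,0,0,4.1,0.6],[5.2,0.38,0,0,0,4.9,0.6],[5.57,0.4,0,0,0,5.25,0.6],[5.57,0.4,0.5,0,0,5.25,0.6],[5.57,0.4,1,0,0,5.25,0.6],[5.57,0.4,1,0,0,5.25,0.6]]' 40
python3 - <<'E'
from h import *
st();go(.5053,.3368,.0495,65)
im,d=manip.camera('top')
for t,lo in [('bottle',.07),('dropper',.085),('cup',.108)]:
  r=manip.trace(t,'top')
  if r: r=r[0];P=world('top',d,r['pixels']);P=P[(P[:,2]>lo)&(P[:,2]<.125)];print(t,r['p'],np.median(P,0).round(4),P.max(0).round(3),P.min(0).round(3))
E
```

```text
clock: 33.9
position: [0.5029, 0.3356, 0.1468]
ee_rot: [0.843, 0.537, -0.003, -0.0]
ft_force: [0.2, -0.4, 0.3]
grip_width: 0.8
grasp_force: 0.0
33.9 [0.5029 0.3356 0.1468] yaw 65.0 w 0.8 F 0.0 [ 0.2 -0.4  0.3] q [-0.04  0.49 -0.81  1.6   0.37  1.22 -1.36]
row [0.05 0.04 1.95] [-0.02  0.03 -0.  ]
dropper 0.71 [0.566  0.0623 0.1037] [0.573 0.071 0.108] [0.558 0.056 0.085]
cup 0.68 [ 0.5066 -0.263   0.1141] [ 0.535 -0.234  0.122] [ 0.479 -0.292  0.108]
```

```bash
python3 -m pendant '[[0.05,0.04,0.5,0,0,0,0.6],[0.05,0.04,1,0,0,0,0.6],[0.05,0.04,1.5,0,0,0,0.6],[0.05,0.04,1.8,0,0,0,0.6],[0.05,0.04,1.94,0,0,0,0.6],[0.05,0.04,1.94,0,0,0,0],[0.05,0.04,1.94,0,0,0,-0.5],[0.05,0.04,1.94,0,0,0,-0.5],[0.05,0.04,1.94,0,0,0,-0.5],[0.05,0.04,1.94,0,0,0,-0.5]]' 40
python3 - <<'E'
from h import *
st();go(.5597,-.039,.2,65)
E
```

```text
clock: 35.35
position: [0.5077, 0.3387, 0.054]
ee_rot: [0.844, 0.537, 0.001, 0.0]
ft_force: [-0.5, -1.2, 6.9]
grip_width: 0.417
grasp_force: 40.0
35.35 [0.5077 0.3387 0.054 ] yaw 65.0 w 0.417 F 39.97791992785096 [-0.5 -1.2  6.9] q [-0.08  0.6  -0.76  1.66  0.46  1.06 -1.42]
row [-6.4   4.14 -2.92] [ 0.01 -0.01 -0.  ]
```

```bash
python3 -m pendant '[[0,0,-0.4,0,0,0,-0.5],[0,0,-1.4,0,0,0,-0.5],[0,0,-2.5,0,0,0,-0.5],[-0.5,0.3,-2.9,0,0,0,-0.5],[-1.5,1,-2.9,0,0,0,-0.5],[-2.5,1.65,-2.9,0,0,0,-0.5],[-3.5,2.3,-2.9,0,0,0,-0.5],[-4.5,2.95,-2.9,0,0,0,-0.5],[-5.5,3.6,-2.9,0,0,0,-0.5],[-6.35,4.14,-2.9,0,0,0,-0.5]]' 40; python3 -m pendant '[[0,0,0,0,0,0,-0.5],[0,0,0.3,0,0,0,-0.5],[0,0,0.8,0,0,0,-0.5],[0,0,1.2,0,0,0,-0.5],[0,0,1.5,0,0,0,-0.5],[0,0,1.5,0,0,0,-0.5],[0,0,1.5,0,0,0,-0.5],[0,0,1.5,0,0,0,-0.5],[0,0,1.5,0,0,0,-0.5],[0,0,1.5,0,0,0,-0.5]]' 40;python3 - <<'E'
from h import *
st();go(.5608,-.0365,.0555,65)
im,d=manip.camera('scene')
cv2.imwrite('pics/s8.png',cv2.resize(im[110:260,250:400,::-1],(600,600)))
E
```

```text
clock: 36.6
position: [0.5605, -0.0395, 0.1993]
ee_rot: [0.844, 0.537, 0.0, 0.001]
ft_force: [0.8, -0.6, -0.0]
grip_width: 0.417
grasp_force: 40.2
clock: 37.85
position: [0.5605, -0.0371, 0.1231]
ee_rot: [0.844, 0.537, 0.0, 0.0]
ft_force: [0.2, 0.1, -0.0]
grip_width: 0.419
grasp_force: 40.2
37.85 [ 0.5605 -0.0371  0.1231] yaw 65.0 w 0.419 F 40.2139055146381 [ 0.2  0.1 -0. ] q [ 0.57  0.38 -0.7   1.75  0.27  1.11 -0.65]
row [ 0.01 -0.    1.35] [ 0. -0. -0.]
```

View pics/s8.png

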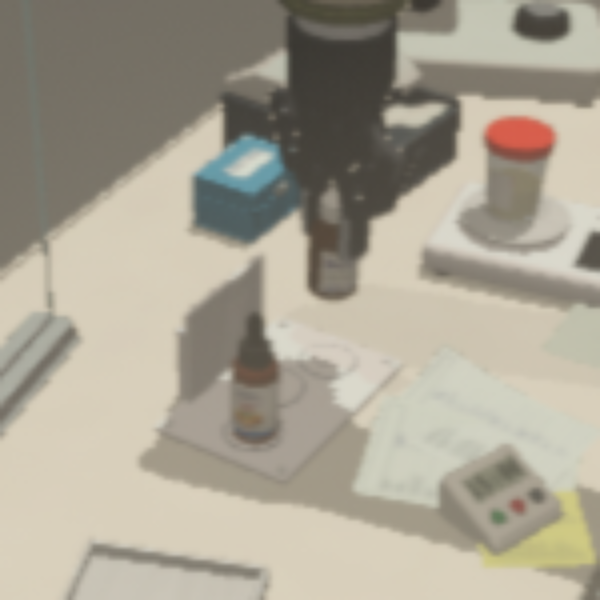

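Cup upright on pan (518,170), dropper in its circle (255,400), bottle held upright over its circle (330,360). Lowering.

```bash
python3 -m pendant '[[0,0,0.4,0,0,0,-0.5],[0,0,0.8,0,0,0,-0.5],[0,0,1.1,0,0,0,-0.5],[0,0,1.2,0,0,0,-0.5],[0,0,1.25,0,0,0,-0.5],[0,0,1.28,0,0,0,-0.5],[0,0,1.3,0,0,0,-0.5],[0,0,1.32,0,0,0,-0.5],[0,0,1.34,0,0,0,-0.5],[0,0,1.35,0,0,0,-0.5]]' 40; python3 -c 'from h import *;st()'
```

```text
clock: 39.15
position: [0.5607, -0.037, 0.0559]
ee_rot: [0.844, 0.537, 0.0, 0.0]
ft_force: [-2.5, -0.5, 9.2]
grip_width: 0.419
grasp_force: 41.1
39.15 [ 0.5607 -0.037   0.0559] yaw 65.0 w 0.419 F 41.08767815920913 [-2.5 -0.5  9.2] q [ 0.54  0.47 -0.67  1.8   0.34  0.99 -0.7 ]
```

Contact made. Releasing and backing off.

```bash
python3 -m pendant '[[0,0,0,0,0,0,-0.05],[0,0,0,0,0,0,0.1],[0,0,0,0,0,0,0.4],[0,0,0,0,0,0,0.5],[0,0,-0.3,0,0,0,0.5],[0,0,-0.8,0,0,0,0.5],[0,0,-1.6,0,0,0,0.5],[0,0,-2.5,0,0,0,0.5],[0,0,-3.2,0,0,0,0.5],[0,0,-3.2,0,0,0,0.5]]' 40
python3 - <<'E'
from h import *
st()
for cam in ['scene','top']:
  im,d=manip.camera(cam)
  if cam=='scene': cv2.imwrite('pics/s9.png',cv2.resize(im[110:260,250:400,::-1],(600,600)))
  for t,lo in [('bottle',.08),('dropper',.088),('cup',.108)]:
    r=manip.trace(t,cam)
    if r: r=r[0];P=world(cam,d,r['pixels']);P=P[(P[:,2]>lo)&(P[:,2]<.125)];print(cam,t,r['p'],len(P),P.mean(0).round(4))
E
```

```text
clock: 40.4
position: [0.5619, -0.0367, 0.2193]
ee_rot: [0.843, 0.537, 0.002, 0.002]
ft_force: [0.5, -0.7, -0.7]
grip_width: 0.752
grasp_force: 0.0
40.4 [ 0.5619 -0.0367  0.2193] yaw 65.0 w 0.752 F 0.0 [ 0.5 -0.7 -0.7] q [ 0.6   0.29 -0.73  1.64  0.2   1.29 -0.6 ]
scene bottle 0.76 25 [ 0.5583 -0.035   0.0831]
scene dropper 0.61 29 [0.5647 0.0669 0.0974]
scene cup 0.75 147 [ 0.5032 -0.2592  0.1141]
top bottle 0.67 452 [ 0.5061 -0.2629  0.1131]
top dropper 0.57 24 [0.5667 0.0623 0.1027]
top cup 0.77 432 [ 0.5065 -0.263   0.1139]
```

View pics/s9.png

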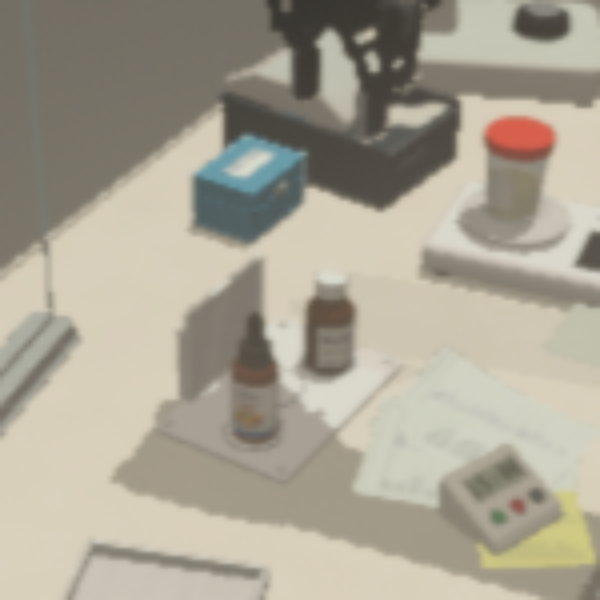

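The bottle (330,325) and dropper (255,390) stand upright within 3 mm of their starting spots. The cup is upright on the pan at (518,170), and the gripper is clear.

```bash
python3 -c 'from workcell import manip;print(manip.hand_in())'
```

```text
the job is handed in; nothing more can be done
None
```

The job is done and handed in at about 40 s: the cup stands upright on the balance pan, about 3 mm off centre by camera, and both bottles are upright within about 3 mm of where they started; the hand-in returned no verdict.

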